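Set the measuring pressure of a bench thickness gauge with its coaxial knobs

TASK

Close the bench thickness gauge on the rubber-faced grip plate that stands on its ledge: turn the outer coarse knob clockwise until you feel the plate come up against the spring anvil, and stop at that first clear resistance rather than driving the coarse knob on into the spring. Then give the small inner fine knob half a turn clockwise to put the measuring pressure on, without squashing the plate, and let go. Leave the small things beside the gauge where they are.

Things in the scene. Friction and masses are not known exactly. Their poses are not given: they have to be found in the camera images.
- gauge: Grey bench gauge, fixed; bed 250 (y) x 90 (x) mm. Origin: middle of its underside on the worktop. On the rail: at the +y end a carriage with both knobs on top and a spindle pointing to -y; toward -y a tailstock with a spring anvil (8 N preload, then 2.5 N per mm), clamped at a spot that differs each time. The plate's gap to it differs too. Carriage and tailstock tops lie 73 mm up.
- coarse_grip (a point): Centre of the outer coarse knob: black, knurled, vertical axis, diameter 48 mm, 16 mm high, underside 94 mm above the worktop, on a turret 35 mm across; free below it down to 76 mm. The knobs ride on the carriage: they shift with it toward the gauge's -y by 8 mm per radian of coarse turn.
- fine_grip (a point): Centre of the inner fine knob: bright, knurled, same vertical axis, diameter 22 mm, 20 mm high (112 to 132 mm above the worktop), standing 2 mm over the coarse knob's top. Turning it does not move the knobs; it runs the spindle out of the carriage.
- coarse (a joint): Turn of the coarse knob, rad, growing clockwise from above; drives carriage and spindle 8 mm per rad. Friction 0.24 N m; stays where left (holds the carriage against 30 N). Free for the first 0.9 to 2.4 rad; when the plate meets the anvil the torque steps up by 0.06 N m, then grows 0.16 per rad. At rest the friction's pull on the grip may point either way; a small turn back and on cancels it.
- fine (a joint): Turn of the fine knob, rad, growing clockwise seen from above; runs the spindle out 0.8 mm per rad (2 N per rad once the anvil is met). Needs about 0.03 N m; stays where left. Turns on for at least one whole turn from its start.
- spindle: Steel spindle, diameter 17 mm, 50 mm above the worktop, along the gauge's y. Origin on its axis, below the knobs; its flat tip lies 60 mm from there toward the gauge's -y. A plate pushed along freely resists with under 0.5 N.
- plate: Rubber-faced grip plate, 24 g, 25 wide x 28 high x 9 mm thick, on edge on the tailstock's ledge, loose, between spindle and anvil. Origin: middle of its face toward the spindle; its thickness runs from there 9 mm toward the anvil.
- face_a: Spare dark serrated grip plate, 25 x 28 x 8 mm, loose on the worktop in front of the gauge (bystander). Origin: middle of its underside.
- hex_key: Black hex key, 73 x 29 x 4 mm, loose on the worktop in front of the gauge (bystander). Origin: middle of its underside.
- weight_100: Brass weight, diameter 27, 40 mm high, loose on the worktop in front of the gauge, on the carriage's side (bystander). Origin: middle of its underside.
- marker: Blue and yellow marker pen, 126 mm long, diameter 16, lying behind the gauge (bystander). Origin: middle of its underside.

How it is judged:
By the outcome, as a careful person would: the job done as asked, in the order asked, and still so for the second after the job is handed in, with the robot touching nothing.
It also fails if it takes over 72 s, if anything falls off the work surface, if the arm or the gripper's body presses on something with over 40 N, if the wrist force passes 120 N, or if a joint passes its speed limit or range.

ROBOT

A 6-joint arm with a two-finger parallel gripper is mounted at the origin on the work surface; the furniture and walls round the work are solid. World frame = base frame: x ahead of the robot, y to its left, z up, the work surface at z = 0. Lengths are in m, angles in degrees, forces in N, time in s.
With the tool pointing down it reaches from about 0.3 to 0.875 m from the base axis. Payload 6.4 kg.
Tool frame: the origin (TCP) lies between the finger pads; the fingertips stand 11 mm ahead of it and the grasp point (between the pads) lies 8 mm behind it; z points along the fingers, y is the line along which they close (so a half turn about z gives the same grasp; the last joint's range is limited). The gripper opens to 88 mm and grips with 3 to 60 N. Pads are 18 mm wide; open, the fingers measure 123 mm over their backs; the gripper's body (75 mm by 187 mm) begins 45 mm behind the grasp point.
Start: joints at [58.883, 10.359, 92.074, -0, 77.567, -11.82], TCP at [0.19, 0.543, 0.25] pointing down, gripper open.
Joint ranges: [-171.53, 171.53], [-51.25, 118.39], [17.06, 147.69], [-65.23, 245.23], [0, 150.52], [-178.68, 178.68]. Speed limits (degrees/s): [147.25, 147.25, 172.46, 180, 180, 180].

INTERFACE

Orientations are given as a 3x3 rotation matrix whose columns are the frame's x, y, z axes.
In Python, from rig import arm gives the robot as it stands.
- The arm moves only by the tool carry_out, never from a script. Its argument "motion" is a list that holds one entry, the list of rows, each a list of 6 numbers: the shift along the world's x, y, z in cm, then the turn, a rotation vector about the world's x, y, z in degrees. In form: [[[tx, ty, tz, wx, wy, wz], ...]]. A call has 1 to 20 rows; each row shifts and turns the commanded pose from where the row before left it; what a row does not reach is not made up. A row lasts 1/10 s, in which the tool goes at most 50 mm and 8.59 degrees, less where a joint would pass 70% of its speed; a pose out of reach is approached as far as the arm can. A call with a gripper value outside its range is refused whole. "jaw" is the finger opening in cm, from 0 to 8.81, set as the call begins (left out, the last holds). The fingers move at their own pace and stop on an object; the grip force is fixed at half the most. Time passes only in rows, so rows that do not move let the fingers close. It gives the time, the measured TCP pose, the force, the opening and the grip force at its end, in the units of the state.
- arm.get_obs(): the state, without advancing time (a new reading comes with each control period).
- arm.get_image(name): name is "scene" or "side" or "wrist"; returns a dict with "image" (480x640x3 uint8, red, green, blue), "K" (3x3 intrinsics, pixels), "k1" (the pictures are not rectified: a ray, as slopes to the right and down, at radius r is drawn at 1 + k1 r^2 times it, then the intrinsics apply), "world_to_cam" (4x4, takes a point from world to camera coordinates); the wrist camera has in their place "mount" (4x4, takes a point from camera to tool coordinates, whose origin is the TCP and whose axes are the flange's). Camera axes: x right, y down, z forward; pixel columns grow to the right and rows downward; lengths in m; the calibration is good to about 2 mm. A picture is of the moment at which its call begins: read the wrist's pose just before it. There is no depth.
- arm.hand_in(): hands the job in; it is judged then, once.
The state is a dict: "time": time; "joint_pos": joint angles; "joint_velocities": joint speeds; "joint_efforts": joint torques, N m; "ee_pos": TCP position; "ee_rot": TCP orientation; "wrist_force": force on the tool from outside, world axes, zero at the start; "ft_torque": the same for the moment, N m; "finger_gap": opening from 0.0 (shut) to 1.0 (fully open); "grip_force": force on a finger pad.
Only numpy, scipy, OpenCV 4.12 (cv2) and the standard library are available. Lean on these libraries where they do the work, as an engineer would, in place of code of your own. Each camera call takes 0.05 s, during which the arm holds its last target. There are 200 camera calls.

## Working session

There is one attempt and no reset: what is moved stays moved. The work goes in short steps, Python scripts to look and compute and a tool call to move; the robot and the scene stay as the last step left them, time stands still between calls to the robot, and variables do not carry over. Pictures are saved under pics/ and viewed, at most 10 in all, crops included, and the job is handed in when it is done.

Besides the shell and the picture viewer there is one more tool, called after "Emit:" by a JSON object that holds its "api" and its "payload". carry_out: Moves the arm, as the interface text tells. Its arguments: {"type":"object","properties":{"motion":{"type":"array"},"jaw":{"type":"number"}},"required":["motion"]}

```bash
mkdir -p pics
cat > h.py <<'E'
import numpy as np, cv2
from rig import arm
def save(n,f):
    d=arm.get_image(n); cv2.imwrite('pics/'+f,cv2.cvtColor(d['image'],cv2.COLOR_RGB2BGR)); return d
def ray(d,u,v):
    K=np.array(d['K'],float);p=cv2.undistortPoints(np.array([[[u,v]]],float),K,np.array([d['k1'],0,0,0.]))[0,0]
    T=np.linalg.inv(np.array(d['world_to_cam']));return T[:3,3],T[:3,:3]@np.array([p[0],p[1],1])
def atz(d,u,v,z):
    o,r=ray(d,u,v);return o+r*(z-o[2])/r[2]
def proj(d,P):
    P=np.atleast_2d(P);T=np.array(d['world_to_cam']);c=P@T[:3,:3].T+T[:3,3]
    return cv2.projectPoints(c.reshape(-1,1,3),np.zeros(3),np.zeros(3),np.array(d['K'],float),np.array([d['k1'],0,0,0.]))[0][:,0]
E
python3 - <<'E'
from h import *
import pickle
D={}
for n in('scene','side'):
    D[n]=save(n,n+'0.png');d=D[n];T=np.linalg.inv(d['world_to_cam']);print(n,d['K'],d['k1'],T[:3,3],T[:3,2])
pickle.dump(D,open('D.pkl','wb'))
o=arm.get_obs();print(o)
E
```

```text
scene [[588.92741395   0.         317.04113438]
 [  0.         588.92741395 237.01060723]
 [  0.           0.           1.        ]] -0.198379074953462 [ 0.43381285 -0.73947712  0.78546003] [ 0.05370788  0.60215226 -0.79657273]
side [[485.73769514   0.         326.19786599]
 [  0.         485.73769514 236.42792286]
 [  0.           0.           1.        ]] -0.08385091465983567 [-0.03405959 -0.09596738  0.78427403] [ 0.59002314 -0.15020729 -0.79329091]
{'time': 0.1, 'joint_pos': array([ 5.88817594e+01,  1.03973132e+01,  9.21239141e+01, -6.50194793e-04,
        7.75668989e+01, -1.18205418e+01]), 'joint_velocities': array([-0.04557621, -0.11067077, -0.09581786, -0.01466872, -0.01910126,
       -0.01622227]), 'joint_efforts': array([ 1.54673910e-05, -4.34823418e+01, -3.42697120e+01,  7.04014767e-02,
        3.40565143e-02, -3.30453906e-05]), 'ee_pos': array([0.18977853, 0.54230527, 0.24892037]), 'ee_rot': array([[-9.43814916e-01,  3.30473580e-01, -7.85407306e-04],
       [ 3.30474373e-01,  9.43814039e-01, -1.32249097e-03],
       [ 3.04230115e-04, -1.50774369e-03, -9.99998817e-01]]), 'wrist_force': array([-0.61326965, -0.61003065,  0.57572813]), 'ft_torque': array([ 0.02725737, -0.05368455, -0.04590387]), 'grip_force': 0.0, 'finger_gap': 0.9997980246439313}
```

View pics/scene0.png

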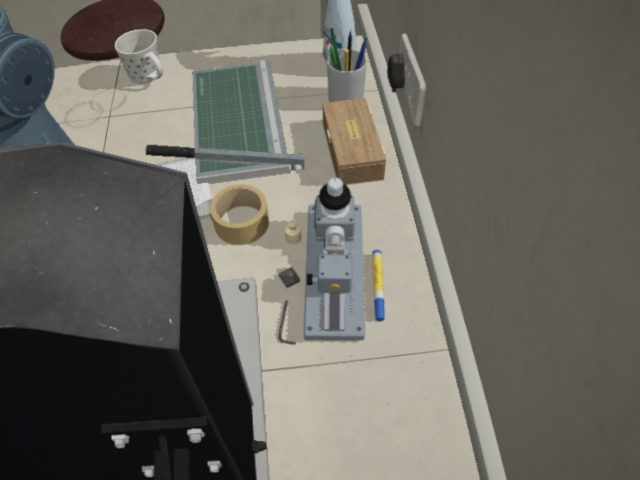

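View pics/side0.png

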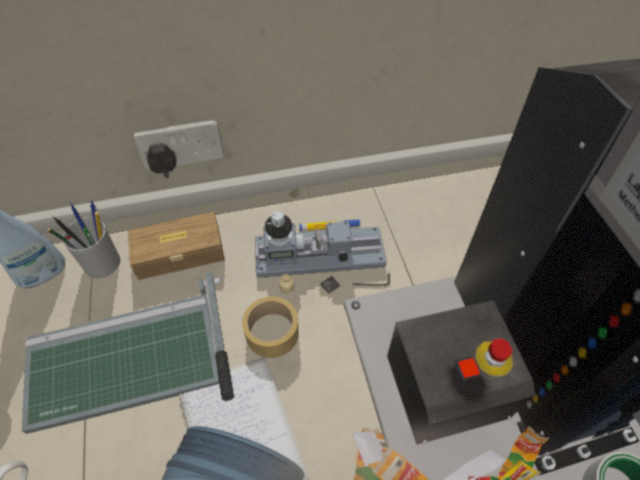

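The gauge is at scene (335,270), with its knobs at about (335,190). In the side view the knobs are at about (279,222). Next I'll view enlarged crops.

Run:
```python
import cv2,numpy as np
a=cv2.imread('pics/scene0.png')[165:345,265:400];b=cv2.imread('pics/side0.png')[200:300,240:400]
a=cv2.resize(a,None,fx=3.3,fy=3.3,interpolation=cv2.INTER_CUBIC);b=cv2.resize(b,None,fx=5,fy=5,interpolation=cv2.INTER_CUBIC)
cv2.imwrite('pics/c1.png',a);cv2.imwrite('pics/c2.png',b)
```

```text
(no output)
```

View pics/c1.png

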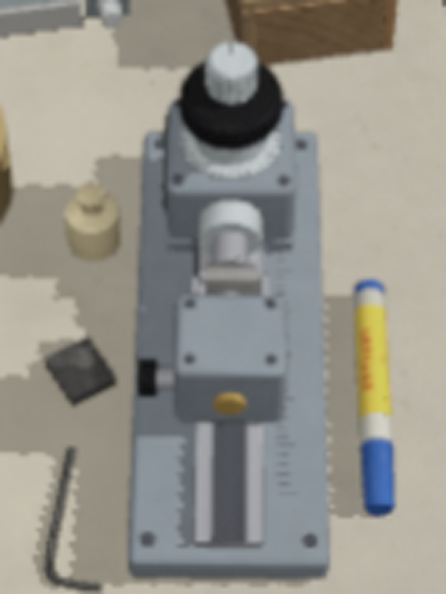

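View pics/c2.png

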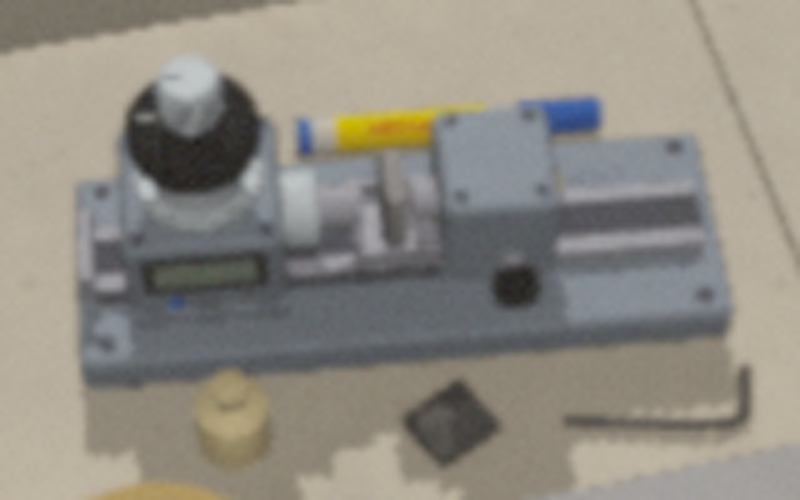

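In c1 the fine knob's top is centred at about (232,57), and in c2 at about (188,78). The bed screws in c1 are at (148,540), (310,540), (157,145) and (302,145).

Run:
```python
from h import *
import pickle
D=pickle.load(open('D.pkl','rb'));s,d=D['scene'],D['side']
c1=lambda u,v:(265+u/3.3-.35,165+v/3.3-.35); c2=lambda u,v:(240+u/5-.4,200+v/5-.4)
print('fine',atz(s,*c1(232,57),.132),atz(d,*c2(188,78),.132))
for p in [(148,540),(310,540),(157,145),(302,145)]: print('s',atz(s,*c1(*p),.02))
for p in [(102,190),(108,340),(705,293),(675,147)]: print('d',atz(d,*c2(*p),.02))
for p in [(178,180),(284,180),(189,358),(271,358),(271,303),(188,303)]: print('top s',atz(s,*c1(*p),.073))
for p in [(450,121),(530,115),(543,190),(460,197),]: print('top d',atz(d,*c2(*p),.073))
```

```text
fine [ 0.51605657 -0.14564254  0.132     ] [ 0.51629651 -0.14698926  0.132     ]
s [ 0.45584256 -0.32648982  0.02      ]
s [ 0.52728329 -0.33524448  0.02      ]
s [ 0.48401431 -0.09974742  0.02      ]
s [ 0.55788025 -0.10896389  0.02      ]
d [ 0.56158857 -0.11240911  0.02      ]
d [ 0.49035189 -0.10351801  0.02      ]
d [ 0.45914711 -0.33002861  0.02      ]
d [ 0.53036383 -0.33986542  0.02      ]
top s [ 0.48808628 -0.16665537  0.073     ]
top s [ 0.53762338 -0.17282444  0.073     ]
top s [ 0.48159794 -0.26721525  0.073     ]
top s [ 0.51739733 -0.27163614  0.073     ]
top s [ 0.52155264 -0.24228623  0.073     ]
top s [ 0.48457792 -0.23770895  0.073     ]
top d [ 0.52263241 -0.24395179  0.073     ]
top d [ 0.51854904 -0.2740682   0.073     ]
top d [ 0.48301452 -0.26949003  0.073     ]
top d [ 0.48689167 -0.23890841  0.073     ]
```

Run:
```python
from h import *
import pickle
D=pickle.load(open('D.pkl','rb'));s,d=D['scene'],D['side']
for n,p,z in [('wall',(420,225),0),('wall2',(455,350),0),('skirtTop',(437,240),.03)]: print(n,atz(s,*p,z))
for n,p,z in [('wall',(300,190),0),('wallR',(490,158),0),('machine',(467,280),0),('machineR',(462,282),0),('box near R bottom',(222,262),0),('box near L',(135,277),0),('cup',(105,275),0),('bottle',(40,285),0),('tape',(270,325),.05),('cutterhandle',(207,285),.05)]: print(n,atz(d,*p,z)[:2])
# tall things: cup top / bottle via vertical line through base
for n,b,t in [('cup',(105,275),(75,205)),('bottle',(40,285),(5,212))]:
    P=atz(d,*b,0)
    for z in (.1,.15,.2,.25,.3): print(n,z,proj(d,[P[0],P[1],z]))
# plate in gauge frame: features along y at z=.064 plate top, spindle axis z .05
R=np.array([[.992,.125],[-.125,.992]]);k=np.array([.516,-.146])
c1=lambda u,v:(265+u/3.3-.35,165+v/3.3-.35); c2=lambda u,v:(240+u/5-.4,200+v/5-.4)
for n,u,v,z in [('spindle tip top',358,187,.0585),('plate top spindle edge',386,152,.064),('plate top anvil edge',400,152,.064),('tail face top',436,122,.073)]:
    print(n,R@(atz(d,*c2(u,v),z)[:2]-k))
```

```text
wall [ 0.66386886 -0.14181631  0.        ]
wall2 [ 0.66616502 -0.3794494   0.        ]
skirtTop [ 0.67587771 -0.19822731  0.03      ]
wall [ 0.68743316 -0.21874513]
wallR [ 0.68768756 -0.67678392]
machine [ 0.38444606 -0.48326823]
machineR [ 0.38252316 -0.4719614 ]
box near R bottom [ 0.534685   -0.03081312]
box near L [0.53793732 0.1380531 ]
cup [0.55598837 0.1962514 ]
bottle [0.56109933 0.32287102]
tape [ 0.35185648 -0.09923867]
cutterhandle [ 0.45495846 -0.00340751]
cup 0.1 [[ 85.49315199 244.32886755]]
cup 0.15 [[ 74.47257632 226.82014016]]
cup 0.2 [[ 62.47461165 207.60202697]]
cup 0.25 [[ 49.38566204 186.44013144]]
cup 0.3 [[ 35.08192605 163.06416201]]
bottle 0.1 [[ 14.89760448 255.08864321]]
bottle 0.15 [[  0.7806989  238.03220054]]
bottle 0.2 [[-14.52391047 219.3335534 ]]
bottle 0.25 [[-31.13066228 198.78027264]]
bottle 0.3 [[-49.15186079 176.13433924]]
spindle tip top [-0.01251234 -0.05849013]
plate top spindle edge [-0.0045306  -0.07267548]
plate top anvil edge [-0.00637537 -0.07762867]
tail face top [-0.00427774 -0.09288195]
```

Emit:
{"api": "carry_out", "payload": {"motion": [[[1.63,-3.445,0,0,0,3.675],[1.63,-3.445,0,0,0,3.675],[1.63,-3.445,0,0,0,3.675],[1.63,-3.445,0,0,0,3.675],[1.63,-3.445,0,0,0,3.675],[1.63,-3.445,0,0,0,3.675],[1.63,-3.445,0,0,0,3.675],[1.63,-3.445,0,0,0,3.675],[1.63,-3.445,0,0,0,3.675],[1.63,-3.445,0,0,0,3.675],[1.63,-3.445,0,0,0,3.675],[1.63,-3.445,0,0,0,3.675],[1.63,-3.445,0,0,0,3.675],[1.63,-3.445,0,0,0,3.675],[1.63,-3.445,0,0,0,3.675],[1.63,-3.445,0,0,0,3.675],[1.63,-3.445,0,0,0,3.675],[1.63,-3.445,0,0,0,3.675],[1.63,-3.445,0,0,0,3.675],[1.63,-3.445,0,0,0,3.675]]], "jaw": 8.8}}

```text
time: 2.1
ee_pos: [0.5162, -0.1477, 0.2492]
ee_rot: [[-0.583, -0.812, -0.001], [-0.812, 0.583, 0.0], [0.0, 0.001, -1.0]]
wrist_force: [0.5, 1.2, 0.1]
finger_gap: 0.995
grip_force: 0.0
```

```bash
cat >> h.py <<'E'
def wr(f):
    o=arm.get_obs();d=save('wrist',f);T=np.eye(4);T[:3,:3]=o['ee_rot'];T[:3,3]=o['ee_pos'];d['world_to_cam']=np.linalg.inv(T@np.array(d['mount']));return d
def tq(n=6):
    L=[]
    for _ in range(n):
        o=arm.get_obs();L.append([*o['wrist_force'],*(o['ft_torque']),o['joint_efforts'][5],o['joint_pos'][5]]);arm.get_image('wrist')
    L=np.array(L);print('t',round(o['time'],2),'F',L.mean(0)[:3].round(2),'T',L.mean(0)[3:6].round(3),'Tz',L[:,5].round(3),'e6',L[:,6].round(3),'q6',L[-1,7].round(2),'pos',o['ee_pos'].round(4),'gap',round(o['finger_gap']*88.1,1),'grip',round(o['grip_force'],1))
E
python3 - <<'E'
from h import *
import pickle
tq();d=wr('w1.png');pickle.dump(d,open('w1.pkl','wb'));print(d['mount'],d['k1'],d['K'][0])
print(proj(d,[[.516,-.146,.132],[.516,-.146,.11],[.516,-.146,0.094]]))
E
```

```text
t 2.35 F [-0.15 -0.31  0.07] T [0.047 0.063 0.017] Tz [ 0.01   0.036 -0.028  0.027  0.031  0.027] e6 [ 1.404  0.238 -0.957 -0.387 -0.123 -0.028] q6 -172.65 pos [ 0.5154 -0.1457  0.249 ] gap 87.4 grip 0.0
[[-2.05853229e-04 -9.60951238e-01 -2.76717684e-01  7.22561833e-02]
 [ 9.99999940e-01 -2.74764339e-04  2.10257307e-04  1.30910703e-03]
 [-2.78079171e-04 -2.76717624e-01  9.60951237e-01 -1.34546116e-01]
 [ 0.00000000e+00  0.00000000e+00  0.00000000e+00  1.00000000e+00]] 0.013931826013969875 [338.23721316   0.         319.13726732]
[[316.03812369 235.79328921]
 [316.22736212 228.56199198]
 [316.34813384 223.94619395]]
```

View pics/w1.png

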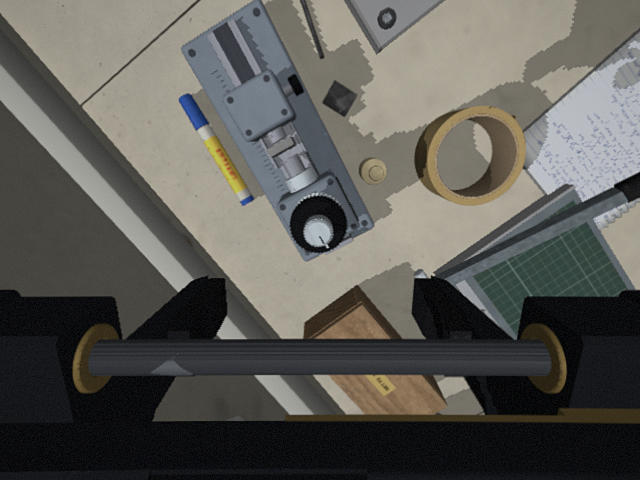

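The wrist view shows the fine knob's top at about (318,234), against a predicted (316,236), so the knob position agrees to 1–2 mm. I'll check the spindle, plate and anvil gap in a crop.

Run:
```python
import cv2
a=cv2.imread('pics/w1.png')[60:260,220:380];cv2.imwrite('pics/c3.png',cv2.resize(a[:,:],(480*1,600),interpolation=cv2.INTER_CUBIC))
```

```text
(no output)
```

View pics/c3.png

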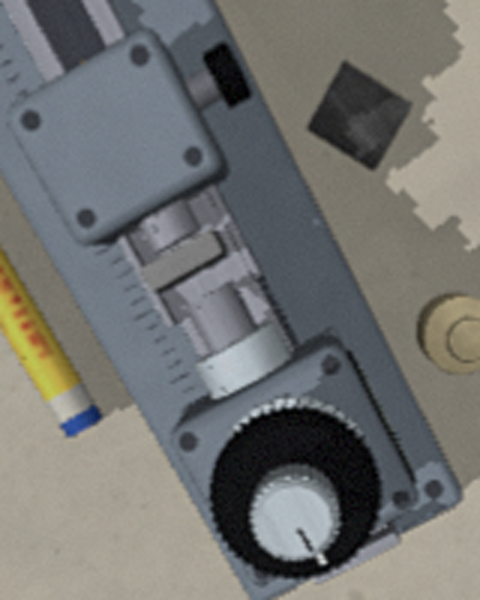

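Run:
```python
from h import *
import pickle
d=pickle.load(open('w1.pkl','rb'));c=lambda u,v:(220+u/3-.33,60+v/3-.33)
R=np.array([[.992,.125],[-.125,.992]]);k=np.array([.5155,-.146])
for n,u,v,z in [('fine',294,520,.132),('coarse c',296,490,.11),('tip',212,292,.0585),('plate sp edge',190,270,.064),('plate anv edge',183,250,.064),('anvil end',173,243,.0585),('tail face',150,225,.073)]:
    p=atz(d,*c(u,v),z);print(n,p[:2].round(4),(R@(p[:2]-k)).round(4))
```

```text
fine [ 0.5137 -0.1471] [-0.002  -0.0008]
coarse c [ 0.5118 -0.1488] [-0.0041 -0.0024]
tip [ 0.5032 -0.2055] [-0.0196 -0.0575]
plate sp edge [ 0.5042 -0.2146] [-0.0198 -0.0666]
plate anv edge [ 0.5023 -0.2205] [-0.0224 -0.0723]
anvil end [ 0.5041 -0.2242] [-0.0211 -0.0762]
tail face [ 0.505  -0.2312] [-0.0211 -0.0832]
```

Emit:
{"api": "carry_out", "payload": {"motion": [[[-0.05,-0.05,-1.5,0,0,0],[0,0,-1.5,0,0,0],[0,0,-1.5,0,0,0],[0,0,-1.5,0,0,0],[0,0,-1.5,0,0,0],[0,0,-1.5,0,0,0],[0,0,-1.5,0,0,0],[0,0,-1.5,0,0,0],[0,0,-1.5,0,0,0],[0,0,-1,0,0,0],[0,0,-0.5,0,0,0],[0,0,-0.4,0,0,0],[0,0,0,0,0,0],[0,0,0,0,0,0],[0,0,0,0,0,0]]]}}

```text
time: 3.95
ee_pos: [0.5159, -0.147, 0.0963]
ee_rot: [[-0.585, -0.811, 0.001], [-0.811, 0.585, -0.001], [-0.0, -0.001, -1.0]]
wrist_force: [0.2, 0.3, -0.2]
finger_gap: 0.999
grip_force: 0.0
```

Run:
```python
from h import *
tq(4)
```

```text
t 4.1 F [ 0.01 -0.35 -0.4 ] T [ 0.107  0.016 -0.003] Tz [ 0.03  -0.083 -0.005  0.047] e6 [0.001 0.    0.    0.   ] q6 -172.79 pos [ 0.5157 -0.1469  0.0961] gap 87.7 grip 0.0
```

Emit:
{"api": "carry_out", "payload": {"motion": [[[0,0,0,0,0,0],[0,0,0,0,0,0],[0,0,0,0,0,0],[0,0,0,0,0,0],[0,0,0,0,0,0],[0,0,0,0,0,0],[0,0,0,0,0,0],[0,0,0,0,0,0]]], "jaw": 3.5}}

```text
time: 4.95
ee_pos: [0.5154, -0.1467, 0.0957]
ee_rot: [[-0.585, -0.811, -0.0], [-0.811, 0.585, 0.0], [0.0, 0.0, -1.0]]
wrist_force: [-0.2, 1.8, 0.9]
finger_gap: 0.531
grip_force: 30.0
```

Run:
```python
from h import *
tq(4)
```

```text
t 5.1 F [-0.83  0.71  1.04] T [ 0.14   0.183 -0.005] Tz [ 0.007 -0.011 -0.008 -0.007] e6 [-0.011 -0.011 -0.011 -0.011] q6 -172.79 pos [ 0.5154 -0.1467  0.0957] gap 47.2 grip 30.0
```

Emit:
{"api": "carry_out", "payload": {"motion": [[[-0.0044,-0.0346,0,0,0,-2.5],[-0.0044,-0.0346,0,0,0,-2.5],[-0.0044,-0.0346,0,0,0,-2.5],[-0.0044,-0.0346,0,0,0,-2.5],[-0.0044,-0.0346,0,0,0,-2.5],[-0.0044,-0.0346,0,0,0,-2.5],[-0.0044,-0.0346,0,0,0,-2.5],[-0.0044,-0.0346,0,0,0,-2.5],[-0.0044,-0.0346,0,0,0,-2.5],[-0.0044,-0.0346,0,0,0,-2.5],[-0.0044,-0.0346,0,0,0,-2.5],[-0.0044,-0.0346,0,0,0,-2.5]]]}}

```text
time: 6.35
ee_pos: [0.5148, -0.1508, 0.0957]
ee_rot: [[-0.913, -0.409, -0.0], [-0.409, 0.913, 0.0], [0.0, 0.0, -1.0]]
wrist_force: [-1.6, 1.0, 1.8]
finger_gap: 0.53
grip_force: 30.0
```

Run:
```python
from h import *
tq(6)
```

```text
t 6.6 F [-1.85  0.83  1.73] T [ 0.222  0.279 -0.019] Tz [ 0.215  0.087 -0.033 -0.176 -0.15  -0.057] e6 [-0.333 -0.037  0.365  0.038 -0.081 -0.073] q6 -143.27 pos [ 0.5148 -0.1508  0.0957] gap 47.0 grip 30.0
```

Emit:
{"api": "carry_out", "payload": {"motion": [[[-0.0044,-0.0346,0,0,0,-2.5],[-0.0044,-0.0346,0,0,0,-2.5],[-0.0044,-0.0346,0,0,0,-2.5],[-0.0044,-0.0346,0,0,0,-2.5],[-0.0035,-0.0277,0,0,0,-2],[-0.0018,-0.0138,0,0,0,-1],[-0.0009,-0.007,0,0,0,-0.5],[-0.0009,-0.007,0,0,0,-0.5],[-0.0007,-0.0055,0,0,0,-0.4],[-0.0005,-0.0042,0,0,0,-0.3],[-0.0003,-0.0028,0,0,0,-0.2],[-0.0002,-0.0014,0,0,0,-0.1]]]}}

```text
time: 7.85
ee_pos: [0.5146, -0.1528, 0.0956]
ee_rot: [[-0.987, -0.16, -0.0], [-0.16, 0.987, 0.0], [0.0, 0.0, -1.0]]
wrist_force: [-4.2, 3.1, 3.4]
finger_gap: 0.531
grip_force: 30.0
```

Run:
```python
from h import *
tq(6)
```

```text
t 8.1 F [-3.41  3.74  3.4 ] T [0.614 0.521 0.194] Tz [0.211 0.184 0.219 0.165 0.142 0.245] e6 [0.213 0.197 0.206 0.193 0.189 0.188] q6 -128.43 pos [ 0.5146 -0.1528  0.0957] gap 47.0 grip 30.0
```

Emit:
{"api": "carry_out", "payload": {"motion": [[[-0.0044,-0.0346,0,0,0,-2.5],[-0.0044,-0.0346,0,0,0,-2.5],[-0.0044,-0.0346,0,0,0,-2.5],[-0.0044,-0.0346,0,0,0,-2.5],[-0.0035,-0.0277,0,0,0,-2],[-0.0018,-0.0138,0,0,0,-1],[-0.0009,-0.007,0,0,0,-0.5],[-0.0009,-0.007,0,0,0,-0.5],[-0.0007,-0.0055,0,0,0,-0.4],[-0.0005,-0.0042,0,0,0,-0.3],[-0.0003,-0.0028,0,0,0,-0.2],[-0.0002,-0.0014,0,0,0,-0.1]]]}}

```text
time: 9.35
ee_pos: [0.5143, -0.1549, 0.0956]
ee_rot: [[-0.995, 0.101, -0.0], [0.101, 0.995, 0.0], [0.0, 0.0, -1.0]]
wrist_force: [-3.9, 3.1, 4.1]
finger_gap: 0.535
grip_force: 30.0
```

Run:
```python
from h import *
tq(4)
```

```text
t 9.5 F [-3.8   3.71  3.77] T [0.606 0.483 0.198] Tz [0.24  0.166 0.191 0.194] e6 [0.209 0.191 0.194 0.184] q6 -113.64 pos [ 0.5143 -0.1549  0.0957] gap 46.7 grip 30.0
```

Emit:
{"api": "carry_out", "payload": {"motion": [[[-0.0018,-0.0138,0,0,0,-1],[-0.0018,-0.0138,0,0,0,-1],[-0.0018,-0.0138,0,0,0,-1],[-0.0009,-0.007,0,0,0,-0.5],[-0.0009,-0.007,0,0,0,-0.5],[-0.0007,-0.0055,0,0,0,-0.4],[-0.0005,-0.0042,0,0,0,-0.3],[-0.0003,-0.0028,0,0,0,-0.2],[-0.0002,-0.0014,0,0,0,-0.1]]]}}

```text
time: 10.45
ee_pos: [0.5142, -0.1555, 0.0957]
ee_rot: [[-0.982, 0.187, -0.0], [0.187, 0.982, 0.0], [0.0, 0.0, -1.0]]
wrist_force: [-3.3, 3.9, 3.5]
finger_gap: 0.534
grip_force: 30.0
```

Run:
```python
from h import *
tq(4)
```

```text
t 10.6 F [-3.42  3.8   3.63] T [0.649 0.529 0.238] Tz [0.264 0.246 0.222 0.22 ] e6 [0.271 0.247 0.247 0.237] q6 -108.72 pos [ 0.5142 -0.1555  0.0957] gap 46.8 grip 30.0
```

Emit:
{"api": "carry_out", "payload": {"motion": [[[-0.0018,-0.0138,0,0,0,-1],[-0.0009,-0.007,0,0,0,-0.5],[-0.0009,-0.007,0,0,0,-0.5],[-0.0007,-0.0055,0,0,0,-0.4],[-0.0005,-0.0042,0,0,0,-0.3],[-0.0003,-0.0028,0,0,0,-0.2],[-0.0002,-0.0014,0,0,0,-0.1]]]}}

```text
time: 11.35
ee_pos: [0.5141, -0.1559, 0.0956]
ee_rot: [[-0.971, 0.238, -0.0], [0.238, 0.971, 0.0], [0.001, 0.0, -1.0]]
wrist_force: [-3.6, 4.6, 3.7]
finger_gap: 0.534
grip_force: 30.0
```

Run:
```python
from h import *
tq(4)
```

```text
t 11.5 F [-3.66  4.94  3.71] T [0.655 0.517 0.247] Tz [0.253 0.223 0.26  0.254] e6 [0.278 0.255 0.254 0.245] q6 -105.76 pos [ 0.5142 -0.1559  0.0957] gap 47.1 grip 30.0
```

Emit:
{"api": "carry_out", "payload": {"motion": [[[-0.0018,-0.0138,0,0,0,-1],[-0.0009,-0.007,0,0,0,-0.5],[-0.0009,-0.007,0,0,0,-0.5],[-0.0007,-0.0055,0,0,0,-0.4],[-0.0005,-0.0042,0,0,0,-0.3],[-0.0003,-0.0028,0,0,0,-0.2],[-0.0002,-0.0014,0,0,0,-0.1]]]}}

```text
time: 12.25
ee_pos: [0.5141, -0.1564, 0.0956]
ee_rot: [[-0.957, 0.289, -0.0], [0.289, 0.957, 0.0], [0.001, 0.0, -1.0]]
wrist_force: [-3.5, 3.9, 3.6]
finger_gap: 0.536
grip_force: 30.0
```

Run:
```python
from h import *
tq(4)
```

```text
t 12.4 F [-3.81  4.25  3.28] T [0.616 0.544 0.254] Tz [0.264 0.195 0.263 0.293] e6 [0.286 0.262 0.262 0.252] q6 -102.81 pos [ 0.5141 -0.1563  0.0956] gap 47.2 grip 30.0
```

Emit:
{"api": "carry_out", "payload": {"motion": [[[0.0018,0.0138,0,0,0,1],[0.0018,0.0138,0,0,0,1],[0.0009,0.007,0,0,0,0.5],[0.0009,0.007,0,0,0,0.5],[0.0007,0.0055,0,0,0,0.4],[0.0005,0.0042,0,0,0,0.3],[0.0003,0.0028,0,0,0,0.2],[0.0002,0.0014,0,0,0,0.1]]]}}

```text
time: 13.25
ee_pos: [0.5142, -0.1559, 0.0957]
ee_rot: [[-0.975, 0.222, -0.0], [0.222, 0.975, 0.001], [0.0, 0.001, -1.0]]
wrist_force: [-3.4, 3.0, 4.1]
finger_gap: 0.534
grip_force: 30.0
```

Run:
```python
from h import *
tq(4)
save('side','s2.png')
a=cv2.imread('pics/s2.png')[200:300,240:400];cv2.imwrite('pics/c4.png',cv2.resize(a,None,fx=5,fy=5,interpolation=cv2.INTER_CUBIC))
```

```text
t 13.4 F [-3.92  3.71  3.77] T [ 0.592  0.567 -0.185] Tz [-0.213 -0.222 -0.136 -0.167] e6 [-0.191 -0.168 -0.167 -0.158] q6 -106.71 pos [ 0.5142 -0.1559  0.0957] gap 46.9 grip 30.0
```

View pics/c4.png

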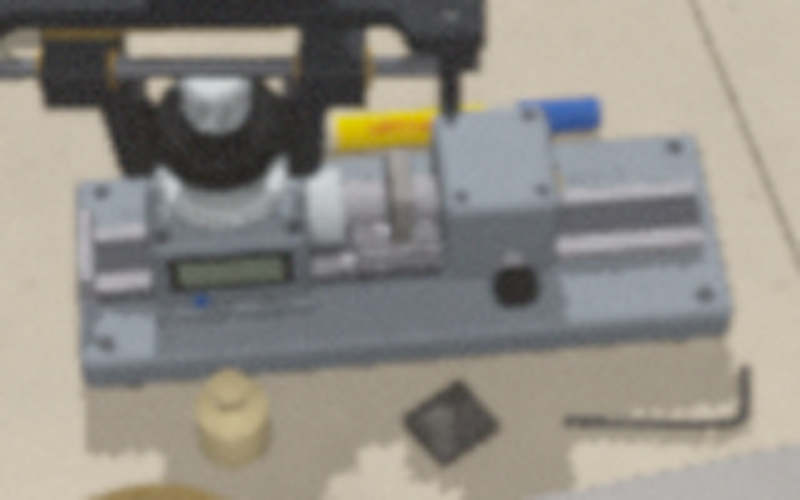

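The torque stepped up by about 0.06 N m between 60° and 65°, then grew at about 0.15 per rad, which matches contact with the anvil. The picture shows the plate carried toward the anvil, with the spindle at about (350,200) against it at about (398,200). I'll back off a little and come up again in fine steps to confirm.

Emit:
{"api": "carry_out", "payload": {"motion": [[[0.0018,0.0138,0,0,0,1],[0.0018,0.0138,0,0,0,1],[0.0018,0.0138,0,0,0,1],[0.0018,0.0138,0,0,0,1],[0.0018,0.0138,0,0,0,1],[0.0018,0.0138,0,0,0,1],[0.0009,0.007,0,0,0,0.5],[0.0009,0.007,0,0,0,0.5],[0.0007,0.0055,0,0,0,0.4],[0.0005,0.0042,0,0,0,0.3],[0.0003,0.0028,0,0,0,0.2],[0.0002,0.0014,0,0,0,0.1]]]}}

```text
time: 14.7
ee_pos: [0.5143, -0.1548, 0.0957]
ee_rot: [[-0.996, 0.085, -0.0], [0.085, 0.996, 0.001], [0.0, 0.001, -1.0]]
wrist_force: [-3.8, 4.4, 3.2]
finger_gap: 0.53
grip_force: 30.0
```

Run:
```python
from h import *
tq(4)
```

```text
t 14.85 F [-3.85  3.69  3.54] T [ 0.589  0.577 -0.224] Tz [-0.249 -0.218 -0.17  -0.26 ] e6 [-0.259 -0.237 -0.237 -0.227] q6 -114.59 pos [ 0.5143 -0.1548  0.0957] gap 46.9 grip 30.0
```

Emit:
{"api": "carry_out", "payload": {"motion": [[[-0.0018,-0.0138,0,0,0,-1],[-0.0018,-0.0138,0,0,0,-1],[-0.0009,-0.007,0,0,0,-0.5],[-0.0009,-0.007,0,0,0,-0.5],[-0.0007,-0.0055,0,0,0,-0.4],[-0.0005,-0.0042,0,0,0,-0.3],[-0.0003,-0.0028,0,0,0,-0.2],[-0.0002,-0.0014,0,0,0,-0.1]]]}}

```text
time: 15.7
ee_pos: [0.5142, -0.1553, 0.0957]
ee_rot: [[-0.988, 0.153, -0.0], [0.153, 0.988, 0.0], [0.0, 0.0, -1.0]]
wrist_force: [-3.4, 4.7, 2.8]
finger_gap: 0.532
grip_force: 30.0
```

Run:
```python
from h import *
tq(4)
```

```text
t 15.85 F [-3.46  3.97  3.26] T [0.627 0.519 0.197] Tz [0.259 0.156 0.194 0.179] e6 [0.207 0.185 0.185 0.175] q6 -110.69 pos [ 0.5143 -0.1553  0.0957] gap 47.1 grip 30.0
```

Emit:
{"api": "carry_out", "payload": {"motion": [[[-0.0009,-0.007,0,0,0,-0.5],[-0.0007,-0.0055,0,0,0,-0.4],[-0.0005,-0.0042,0,0,0,-0.3],[-0.0003,-0.0028,0,0,0,-0.2],[-0.0002,-0.0014,0,0,0,-0.1]]]}}

```text
time: 16.4
ee_pos: [0.5142, -0.1555, 0.0957]
ee_rot: [[-0.984, 0.179, -0.0], [0.179, 0.984, 0.0], [0.0, 0.0, -1.0]]
wrist_force: [-3.5, 4.8, 3.7]
finger_gap: 0.534
grip_force: 30.0
```

Run:
```python
from h import *
tq(4)
```

```text
t 16.55 F [-3.62  4.46  3.66] T [0.642 0.529 0.221] Tz [0.256 0.188 0.208 0.23 ] e6 [0.249 0.225 0.225 0.215] q6 -109.21 pos [ 0.5142 -0.1555  0.0956] gap 47.1 grip 30.0
```

Emit:
{"api": "carry_out", "payload": {"motion": [[[-0.0007,-0.0055,0,0,0,-0.4],[-0.0005,-0.0042,0,0,0,-0.3],[-0.0003,-0.0028,0,0,0,-0.2],[-0.0003,-0.0028,0,0,0,-0.2],[-0.0002,-0.0014,0,0,0,-0.1]]]}}

```text
time: 17.1
ee_pos: [0.5142, -0.1556, 0.0956]
ee_rot: [[-0.98, 0.199, -0.0], [0.199, 0.98, 0.0], [0.001, 0.0, -1.0]]
wrist_force: [-3.5, 4.0, 3.2]
finger_gap: 0.529
grip_force: 30.0
```

Run:
```python
from h import *
tq(4)
```

```text
t 17.25 F [-3.65  4.33  3.47] T [0.638 0.552 0.252] Tz [0.243 0.267 0.243 0.257] e6 [0.271 0.248 0.248 0.238] q6 -108.03 pos [ 0.5142 -0.1556  0.0957] gap 47.2 grip 30.0
```

Full torque step is reached at first contact, so I'll release and rise to the fine knob.

Emit:
{"api": "carry_out", "payload": {"motion": [[[0,0,0,0,0,0],[0,0,0,0,0,0],[0,0,0,0,0,0],[0,0,0,0,0,0],[0,0,0,0,0,0],[0,0,0.5,0,0,0],[0,0,1,0,0,0],[0,0,0.9,0,0,0],[0,0,0.4,0,0,0],[0,0,0.1,0,0,0],[0,0,0,0,0,0],[0,0,0,0,0,0]]], "jaw": 8.8}}

```text
time: 18.5
ee_pos: [0.5141, -0.1558, 0.1245]
ee_rot: [[-0.98, 0.199, -0.0], [0.199, 0.98, 0.0], [0.0, 0.0, -1.0]]
wrist_force: [-0.3, -0.4, -0.5]
finger_gap: 0.999
grip_force: 0.0
```

Run:
```python
from h import *
import pickle
tq(4);d=wr('w2.png');pickle.dump(d,open('w2.pkl','wb'));o=arm.get_obs()['ee_pos']
print(proj(d,[[o[0],o[1],.132],[o[0],o[1],.110]]))
```

```text
t 18.65 F [-0.25 -0.03 -0.43] T [-0.017 -0.001  0.024] Tz [0.007 0.034 0.049 0.005] e6 [-0. -0. -0.  0.] q6 -108.03 pos [ 0.5141 -0.1558  0.1243] gap 87.7 grip 0.0
[[319.97386553 319.68737815]
 [319.86902722 296.28545757]]
```

View pics/w2.png

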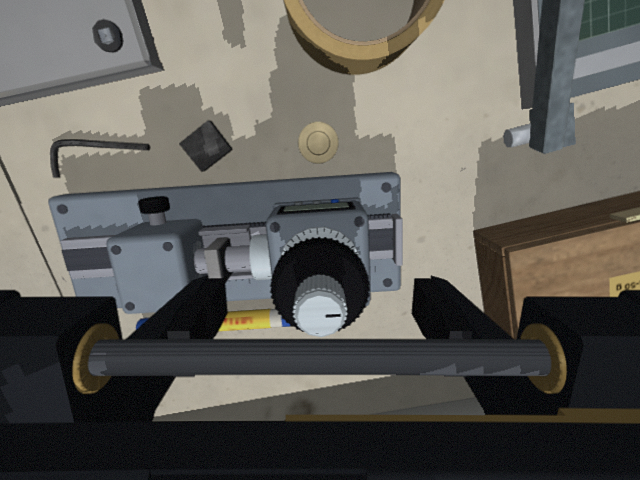

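The wrist view shows the fine knob's top centred at about (320,316), 1.4 mm from the tool axis, with its index mark pointing image-right at about (333,316). The plate is caught between the spindle and the anvil. I'll grip the fine knob.

Emit:
{"api": "carry_out", "payload": {"motion": [[[-0.1,0.02,0,0,0,0],[0,0,0,0,0,0],[0,0,0,0,0,0],[0,0,0,0,0,0],[0,0,0,0,0,0],[0,0,0,0,0,0],[0,0,0,0,0,0],[0,0,0,0,0,0],[0,0,0,0,0,0],[0,0,0,0,0,0],[0,0,0,0,0,0],[0,0,0,0,0,0]]], "jaw": 1.2}}

```text
time: 19.95
ee_pos: [0.5134, -0.1555, 0.1247]
ee_rot: [[-0.98, 0.199, 0.0], [0.199, 0.98, 0.0], [-0.0, 0.0, -1.0]]
wrist_force: [0.5, 2.9, -0.0]
finger_gap: 0.238
grip_force: 30.0
```

Run:
```python
from h import *
tq(4)
```

```text
t 20.1 F [0.51 2.92 0.67] T [ 0.417 -0.065 -0.012] Tz [-0.043  0.024 -0.018 -0.012] e6 [-0.012 -0.011 -0.008 -0.006] q6 -108.06 pos [ 0.5134 -0.1555  0.1247] gap 21.1 grip 30.0
```

Emit:
{"api": "carry_out", "payload": {"motion": [[[0,0,0,0,0,-4.5],[0,0,0,0,0,-4.5],[0,0,0,0,0,-4.5],[0,0,0,0,0,-4.5],[0,0,0,0,0,-4.5],[0,0,0,0,0,-4.5],[0,0,0,0,0,-4.5],[0,0,0,0,0,-4.5],[0,0,0,0,0,-4.5],[0,0,0,0,0,-4.5],[0,0,0,0,0,-4.5],[0,0,0,0,0,-4.5],[0,0,0,0,0,-4.5],[0,0,0,0,0,-4.5],[0,0,0,0,0,-4.5],[0,0,0,0,0,-4.5],[0,0,0,0,0,-4.5],[0,0,0,0,0,-4.5],[0,0,0,0,0,-4.5],[0,0,0,0,0,-4.5]]]}}

```text
time: 22.15
ee_pos: [0.5144, -0.1549, 0.1248]
ee_rot: [[0.202, 0.979, 0.002], [0.979, -0.202, 0.001], [0.002, 0.002, -1.0]]
wrist_force: [6.3, 5.8, -0.1]
finger_gap: 0.244
grip_force: 30.0
```

Run:
```python
from h import *
tq(4)
```

```text
t 22.3 F [ 5.78  6.09 -1.5 ] T [ 0.85  -0.826  0.015] Tz [ 0.076  0.027 -0.001 -0.043] e6 [-1.002 -0.195  0.693  0.21 ] q6 -18.03 pos [ 0.5144 -0.1548  0.1247] gap 21.4 grip 30.0
```

Emit:
{"api": "carry_out", "payload": {"motion": [[[0.05,0.03,0,0,0,-4.5],[0.05,0.03,0,0,0,-4.5],[0,0,0,0,0,-4.5],[0,0,0,0,0,-4.5],[0,0,0,0,0,-4.5],[0,0,0,0,0,-4.5],[0,0,0,0,0,-4.5],[0,0,0,0,0,-4.5],[0,0,0,0,0,-4.5],[0,0,0,0,0,-4.5],[0,0,0,0,0,-4.5],[0,0,0,0,0,-4.5],[0,0,0,0,0,-4.5],[0,0,0,0,0,-4.5],[0,0,0,0,0,-4.5],[0,0,0,0,0,-4.5],[0,0,0,0,0,-4.5],[0,0,0,0,0,-4.5],[0,0,0,0,0,-4.5],[0,0,0,0,0,-4.5]]]}}

```text
time: 24.35
ee_pos: [0.5151, -0.1557, 0.1248]
ee_rot: [[0.979, -0.203, 0.002], [-0.203, -0.979, -0.001], [0.002, 0.001, -1.0]]
wrist_force: [4.2, 0.2, -3.1]
finger_gap: 0.24
grip_force: 30.0
```

Run:
```python
from h import *
tq(4)
```

```text
t 24.5 F [ 4.49 -0.92 -3.91] T [-0.086 -0.587  0.009] Tz [ 0.053 -0.03  -0.052  0.066] e6 [-1.004 -0.334  0.806  0.304] q6 71.96 pos [ 0.5151 -0.1558  0.1248] gap 21.4 grip 30.0
```

Emit:
{"api": "carry_out", "payload": {"motion": [[[0,0,0,0,0,0],[0,0,0,0,0,0],[0,0,0,0,0,0],[0,0,0,0,0,0],[0,0,0,0,0,0],[0,0,0,0,0,0]]], "jaw": 8.8}}

```text
time: 25.15
ee_pos: [0.5143, -0.1551, 0.1247]
ee_rot: [[0.98, -0.199, -0.0], [-0.199, -0.98, 0.0], [-0.0, 0.0, -1.0]]
wrist_force: [0.5, -0.0, -0.9]
finger_gap: 0.758
grip_force: 0.0
```

Run:
```python
from h import *
tq(3);d=wr('w3.png')
a=cv2.imread('pics/w3.png')[190:350,200:500];cv2.imwrite('pics/c5.png',cv2.resize(a,None,fx=2.6,fy=2.6,interpolation=cv2.INTER_CUBIC))
```

```text
t 25.25 F [ 0.17 -0.14 -0.02] T [ 0.023  0.162 -0.007] Tz [ 0.04  -0.041 -0.02 ] e6 [-0.003 -0.002 -0.002] q6 72.05 pos [ 0.5143 -0.1551  0.1247] gap 75.0 grip 0.0
```

View pics/c5.png

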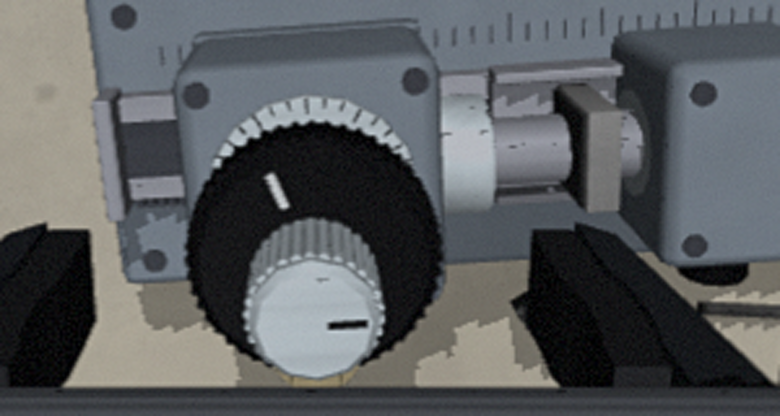

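The crop shows the index mark again at image-right, at (350,324). The camera has turned 180°, so the fine knob made its half turn. The plate is upright at about (590,150), clamped between spindle and anvil. I'll retreat upward.

Emit:
{"api": "carry_out", "payload": {"motion": [[[0,0,0.5,0,0,0],[0,0,1,0,0,0],[0,0,1.5,0,0,0],[0,0,2,0,0,0],[0,0,2,0,0,0],[0,0,2,0,0,0],[0,0,1.5,0,0,0],[0,0,1,0,0,0],[0,0,0.5,0,0,0],[0,0,0,0,0,0],[0,0,0,0,0,0]]]}}

```text
time: 26.45
ee_pos: [0.514, -0.1549, 0.2441]
ee_rot: [[0.98, -0.199, -0.001], [-0.199, -0.98, 0.001], [-0.001, -0.0, -1.0]]
wrist_force: [0.8, -0.2, -0.1]
finger_gap: 0.997
grip_force: 0.0
```

Run:
```python
from h import *
tq(2);print(arm.hand_in())
```

```text
t 26.5 F [0.32 0.14 0.26] T [-0.014  0.17   0.02 ] Tz [0.013 0.027] e6 [0. 0.] q6 72.05 pos [ 0.5139 -0.1548  0.2438] gap 88.0 grip 0.0
the job is handed in; nothing more can be done
None
```

The job is handed in at 26.5 s; no verdict came back. The coarse knob first ran about 7° past contact, was backed off, and was brought up again to stop at first contact. The fine knob then got its half turn clockwise, the gripper let go clear of everything, and the small things were not touched.

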